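# Rack two chromatography plates to dry

## Robot

A 6-joint arm with a two-finger parallel gripper is mounted at the origin on a cart in front of the work surface, level with it; the furniture and walls round the work are solid. World frame = base frame: x ahead of the robot, y to its left, z up, the work surface at z = 0. Lengths are in m, angles in rad, forces in N, time in s.
With the tool pointing down it reaches from about 0.2 to 0.875 m from the base axis. Payload 3.4 kg.
Tool frame: the origin (TCP) lies between the finger pads; the fingertips stand 25 mm ahead of it and the grasp point (between the pads) lies 6 mm ahead of it (r.nose_length is the z of the fingertips in the tool frame, in m); z points along the fingers, y is the line along which they close (so a half turn about z gives the same grasp; the last joint's range is limited). The gripper opens to 94 mm and grips with 3 to 60 N. Pads are 16 mm wide; open, the fingers measure 119 mm over their backs; the gripper's body (75 mm by 177 mm) begins 78 mm behind the grasp point.
Start: joints at [-1.309, 0.276, 1.505, -0, 1.361, -0.121], TCP at [0.215, -0.533, 0.23] pointing down, gripper open.
Joint ranges: [-2.89, 2.89], [-0.75, 2.08], [0.22, 2.7], [-1.18, 4.32], [0.11, 2.71], [-2.7, 2.7]. Speed limits (rad/s): [2.57, 2.57, 3.14, 3.14, 3.14, 3.14].

## Interface

Orientations are given as a unit quaternion [w, x, y, z].
In Python, from plant import r, gripper_to, inverse_kinematics, vision, models, telemetry gives the robot as it stands. Calls block until the motion is done:
- r.move_to(position, orientation): joint-space move of the TCP to a pose.
- r.move_l(position, rot=None, vel=0.15, guard=None): straight line of the TCP; rot=None keeps the orientation; vel is the mean speed in m/s. With guard (N) it stops when the force on the tool has changed by that much, and returns True; else False.
- r.movej(angles): joint-space move.
- gripper_to(opening, f_grip=None): finger opening in m; f_grip is the grip in N (None keeps the last); returns when the fingers have stopped.
- r.hold(seconds).
- inverse_kinematics(position, orientation): joint angles nearest the present ones, or None.
- vision.snapshot(name): name is "side" or "top" or "wrist"; returns the picture (420x560x3 uint8, red, green, blue); there is no depth.
- vision.get_calibration(name): a dict with "fx", "fy", "cx", "cy" (pixels), "D" ([k1, k2, p1, p2, k3] as OpenCV has them; the pictures are not rectified), "position" and "orientation" of the camera in the world. Camera axes: x right, y down, z forward; pixel columns grow to the right and rows downward; lengths in m; the calibration is good to about 2 mm. A picture is of the moment at which its call begins: read the wrist's pose just before it. get_calibration takes no time and is no camera call; for the wrist camera it gives the pose at the moment of the call.
A pose or a line that the arm cannot do raises r.PlanningError and nothing moves.
- r.sign_off(): hands the job in; it is judged then, once.
Trained networks look in the newest picture that a camera, given by its name, has taken for a name from the list of things; names that differ only in an ending like _2 or _b are one class to them, and where a whole thing is asked for, a point or a joint stands for the part that bears it (a point fixed in the world has none). Each returns a list of dicts, best first, with "score" (0 to 1); they miss things now and then, are a little off and sometimes report something else, mostly with a low value. They report only what shows in the picture. A call takes as long as a camera call. They do not tell look-alikes from the thing itself.
- models.boxes_of(thing, camera): "at" ([x, y, z] in m, in world coordinates, good to about 4 mm: the middle of the surface that is visible of it).
- models.regions_of(thing, camera): "pixels" (420x560 bool, what is visible of it).
- models.mark_of(thing, camera): "at" ([x, y, z] in m, in world coordinates, good to about 4 mm: a listed point, or the origin of a listed thing).
Readings, each from a call of its own:
- telemetry.current_t(): time.
- telemetry.current_joints(): joint angles.
- telemetry.current_dq(): joint speeds.
- telemetry.current_joint_efforts(): joint torques, N m.
- telemetry.current_ee_pos(): TCP position.
- telemetry.current_tool_rot(): TCP orientation.
- telemetry.current_wrist_force(): force on the tool from outside, world axes, zero at the start.
- telemetry.current_torque(): the same for the moment, N m.
- telemetry.current_opening(): finger opening in m.
- telemetry.current_finger_force(): force on a finger pad.
Only numpy, scipy, OpenCV 4.12 (cv2) and the standard library are available. Lean on these libraries where they do the work, as an engineer would, in place of code of your own. Each camera call takes 0.05 s, during which the arm holds its last target. There are 200 camera calls.

## Task

Draw the drying rack's retaining bar fully towards you by its green tab, then lower the plate with the blue clip and the plate with the orange clip, in either order, into the free slots marked with their own colour, fully down and upright. Finally slide the retaining bar fully home over the plates. Set the plates in without ramming or dropping them, and leave the plain plates in their slots and the specimen cup and sharps box where they stand.

Things in the scene. Friction and masses are not known exactly. Their poses are not given: they have to be found in the camera images.
- keeper (a joint): Black retaining bar sliding level along the drying rack's own x axis. 0 = fully home (stop), 0.040 m = fully drawn towards the robot (stop); stays where it is left; about 2 N moves it. Home, the 14 mm wide bar lies over the front corners of all plates, 92 to 100 mm above the worktop, and blocks the slots; from 0.025 on they are clear.
- keeper_tab (a point): Centre of the green upright finger tab in the middle of the retaining bar: 20 mm along rack x, 12 mm thick along rack y, 100 to 148 mm above the worktop (this point at 123 mm). Pinch it across the 12 mm from above. Axes are the rack's; the bar opens along this point's -x and closes along +x.
- blue_clip (a point): Centre of the blue clip on the middle of the blue plate's top edge: 30 mm wide (x), 10 mm thick (y), 48 mm tall, from 80 to 128 mm above the plate's lower edge (this point 104 mm above it). Grip it across the 10 mm from above. The plate starts upright in a white one-slot stand, slot floor 8 mm above the worktop, teeth 28 mm taller than that floor.
- blue_foot (a point): Middle of the lower edge of the blue plate, a stiff white chromatography plate, about 0.12 kg, 100 mm wide (x), 4 mm thick (y), 80 mm tall (z up) below its blue clip.
- blue_slot (a point): Middle of the floor of the free rack slot with a blue block (19 x 12 mm) at each end, on the rack walls; x along the slot (= rack x, away from the robot), y across, z up. Floor 8 mm above the worktop; slot 6.5 mm wide, 106 mm long; round-topped teeth reach 40 mm, end walls 26 mm, blocks 42 mm above the floor. The rack has nine slots, 17 mm apart along y; seven hold plain plates.
- orange_clip (a point): Centre of the orange clip on the middle of the orange plate's top edge: 30 mm wide (x), 10 mm thick (y), 48 mm tall, from 80 to 128 mm above the plate's lower edge (this point 104 mm above it). Grip it across the 10 mm from above. The plate starts upright in a white one-slot stand, slot floor 8 mm above the worktop, teeth 28 mm taller than that floor.
- orange_foot (a point): Middle of the lower edge of the orange plate, a stiff white chromatography plate, about 0.12 kg, 100 mm wide (x), 4 mm thick (y), 80 mm tall (z up) below its orange clip.
- orange_slot (a point): Middle of the floor of the free rack slot with a orange block (19 x 12 mm) at each end, on the rack walls; x along the slot (= rack x, away from the robot), y across, z up. Floor 8 mm above the worktop; slot 6.5 mm wide, 106 mm long; round-topped teeth reach 40 mm, end walls 26 mm, blocks 42 mm above the floor. The rack has nine slots, 17 mm apart along y; seven hold plain plates.
- plain1_mid (a point): Centre of a plain white plate without clip (100 x 4 x 80 mm, axes as the others, centre 40 mm over its lower edge), loose in its rack slot, its top 88 mm above the worktop, so lower than the clips; leave it there.
- plain2_mid (a point): Centre of a plain white plate without clip (100 x 4 x 80 mm, axes as the others, centre 40 mm over its lower edge), loose in its rack slot, its top 88 mm above the worktop, so lower than the clips; leave it there.
- plain3_mid (a point): Centre of a plain white plate without clip (100 x 4 x 80 mm, axes as the others, centre 40 mm over its lower edge), loose in its rack slot, its top 88 mm above the worktop, so lower than the clips; leave it there.
- plain4_mid (a point): Centre of a plain white plate without clip (100 x 4 x 80 mm, axes as the others, centre 40 mm over its lower edge), loose in its rack slot, its top 88 mm above the worktop, so lower than the clips; leave it there.
- plain5_mid (a point): Centre of a plain white plate without clip (100 x 4 x 80 mm, axes as the others, centre 40 mm over its lower edge), loose in its rack slot, its top 88 mm above the worktop, so lower than the clips; leave it there.
- plain6_mid (a point): Centre of a plain white plate without clip (100 x 4 x 80 mm, axes as the others, centre 40 mm over its lower edge), loose in its rack slot, its top 88 mm above the worktop, so lower than the clips; leave it there.
- plain7_mid (a point): Centre of a plain white plate without clip (100 x 4 x 80 mm, axes as the others, centre 40 mm over its lower edge), loose in its rack slot, its top 88 mm above the worktop, so lower than the clips; leave it there.
- cup_mid (a point): Centre of a specimen cup with an orange lid (60 mm wide, 70 mm tall), a bystander.
- sharps_mid (a point): Centre of the red and white sharps box (101 x 72 x 136 mm), a bystander.
There are look-alikes about, which are no part of the job. What is shaped like the part that bears blue_clip but black or yellow is not meant.

How it is judged:
On the way, in this order (a step that is already met when the one before it is completed fails the run):
1. the retaining bar is drawn open (beyond 25 mm) (value of joint keeper above 0.025 m), for 0.1 s.
2. one clipped plate is fully down in the slot of its colour, the bar still open (value of joint keeper above 0.025 m and ((x of blue_foot in the frame of blue_slot between -0.006 and 0.006 m and y of blue_foot in the frame of blue_slot between -0.004 and 0.004 m and z of blue_foot in the frame of blue_slot below 0.004 m and angle between blue_foot's own z axis and vertical below 0.12 rad and angle between the x axis of blue_foot and the x axis of blue_slot, either way round below 0.1 rad) or (x of orange_foot in the frame of orange_slot between -0.006 and 0.006 m and y of orange_foot in the frame of orange_slot between -0.004 and 0.004 m and z of orange_foot in the frame of orange_slot below 0.004 m and angle between orange_foot's own z axis and vertical below 0.12 rad and angle between the x axis of orange_foot and the x axis of orange_slot, either way round below 0.1 rad))), for 0.2 s.
3. both clipped plates are fully down in the slots of their colours, the bar still open (value of joint keeper above 0.025 m and x of blue_foot in the frame of blue_slot between -0.006 and 0.006 m and y of blue_foot in the frame of blue_slot between -0.004 and 0.004 m and z of blue_foot in the frame of blue_slot below 0.004 m and angle between each of blue_foot, orange_foot's own z axis and vertical below 0.12 rad and angle between the x axis of blue_foot and the x axis of blue_slot, either way round below 0.1 rad and x of orange_foot in the frame of orange_slot between -0.006 and 0.006 m and y of orange_foot in the frame of orange_slot between -0.004 and 0.004 m and z of orange_foot in the frame of orange_slot below 0.004 m and angle between the x axis of orange_foot and the x axis of orange_slot, either way round below 0.1 rad), for 0.2 s.
4. the bar is slid home over the plates (within 4 mm) (value of joint keeper below 0.004 m), for 0.2 s.
At the end, for the whole second after the job is handed in: Each clipped plate stands at rest in the slot of its own colour: its lower edge's middle within 6 mm along and 4 mm across the slot and less than 4 mm above the slot's floor, upright within 0.12 rad and parallel to the slot within 0.1 rad; the retaining bar is within 4 mm of fully home (x of blue_foot in the frame of blue_slot between -0.006 and 0.006 m and y of blue_foot in the frame of blue_slot between -0.004 and 0.004 m and z of blue_foot in the frame of blue_slot below 0.004 m and angle between each of blue_foot, orange_foot's own z axis and vertical below 0.12 rad and angle between the x axis of blue_foot and the x axis of blue_slot, either way round below 0.1 rad and x of orange_foot in the frame of orange_slot between -0.006 and 0.006 m and y of orange_foot in the frame of orange_slot between -0.004 and 0.004 m and z of orange_foot in the frame of orange_slot below 0.004 m and angle between the x axis of orange_foot and the x axis of orange_slot, either way round below 0.1 rad and value of joint keeper below 0.004 m and linear speed of each of blue_plate, orange_plate below 0.02 m/s); the robot touches nothing.
It fails at once if a plain plate is pushed more than 15 mm out of its place (distance of any of plain1_mid, plain2_mid, plain3_mid, plain4_mid, plain5_mid, plain6_mid, plain7_mid from where it was at the start of the episode above 0.015 m).
It fails at once if the specimen cup or the sharps box is moved more than 20 mm (distance of any of cup_mid, sharps_mid from where it was at the start of the episode above 0.02 m).
It fails at once if a clipped plate is dropped into its slot (falls out of the fingers faster than 0.4 m/s) ((horizontal distance between blue_foot and blue_slot below 0.03 m and linear speed of blue_plate above 0.4 m/s and contact force between the fingers and blue_plate below 0.1 N) or (horizontal distance between orange_foot and orange_slot below 0.03 m and linear speed of orange_plate above 0.4 m/s and contact force between the fingers and orange_plate below 0.1 N)).
It fails at once if a clipped plate is rammed into the rack (over 45 N) (contact force between any of blue_plate, orange_plate and rack above 45 N).
It also fails if it takes over 72 s, if anything falls off the work surface, if the arm or the gripper's body presses on something with over 40 N, if the wrist force passes 120 N, or if a joint passes its speed limit or range.

## Working session

There is one attempt and no reset: what is moved stays moved. The work goes in short steps, each a Python script; the robot and the scene stay as the last script left them, time stands still between calls to the robot, and variables do not carry over. Pictures are saved under pics/ and viewed, at most 10 in all, crops included, and the job is handed in when it is done.

```bash
mkdir -p pics; ls; python3 - <<'E'
from plant import r,vision,models,telemetry
import cv2,numpy as np
ims=[]
for c in("top","side"):
    im=vision.snapshot(c);ims.append(im);cv2.imwrite(f"pics/{c}0.png",im[:,:,::-1])
    k=vision.get_calibration(c);print(c,{a:np.round(b,3).tolist() for a,b in k.items()})
    for t in("keeper_tab","blue_clip","orange_clip","blue_slot","orange_slot","cup_mid","sharps_mid","blue_foot","orange_foot","plain1_mid"):
        print(t,[(np.round(d["at"],3).tolist(),round(d["score"],2)) for d in models.mark_of(t,c)][:9])
print(telemetry.current_t(),r.nose_length)
E
```

```text
pics
top {'fx': 413.686, 'fy': 413.686, 'cx': 281.219, 'cy': 214.793, 'D': [0.008, 0.0, 0.0, 0.0, 0.0], 'position': [0.322, 0.19, 1.49], 'orientation': [0.063, -0.699, 0.71, -0.053]}
keeper_tab [([0.454, -0.011, 0.125], 0.81)]
blue_clip [([0.451, 0.638, 0.105], 0.85), ([0.456, 0.486, 0.104], 0.67), ([0.448, 0.36, 0.116], 0.54), ([0.496, 0.205, 0.111], 0.52)]
orange_clip [([0.498, 0.204, 0.113], 0.37)]
blue_slot [([0.446, 0.361, 0.008], 0.57)]
orange_slot []
cup_mid [([0.615, 0.23, 0.032], 0.75)]
sharps_mid [([0.69, -0.207, 0.069], 0.83)]
blue_foot [([0.454, 0.634, -0.004], 0.86), ([0.447, 0.362, 0.008], 0.57), ([0.457, 0.487, -0.0], 0.45)]
orange_foot [([0.499, 0.205, 0.007], 0.45)]
plain1_mid [([0.494, -0.078, 0.049], 0.46)]
side {'fx': 413.359, 'fy': 413.359, 'cx': 283.346, 'cy': 214.495, 'D': [-0.098, 0.0, 0.0, 0.0, 0.0], 'position': [0.224, -0.56, 0.868], 'orientation': [-0.403, 0.892, -0.183, 0.091]}
keeper_tab [([0.455, -0.009, 0.122], 0.81), ([0.506, 0.056, 0.048], 0.74)]
blue_clip [([0.455, 0.487, 0.103], 0.91), ([0.452, 0.637, 0.1], 0.67), ([0.448, 0.361, 0.114], 0.65)]
orange_clip [([0.494, 0.204, 0.117], 0.69)]
blue_slot [([0.496, 0.204, 0.006], 0.7), ([0.507, 0.056, 0.046], 0.18)]
orange_slot [([0.503, -0.03, 0.052], 0.41)]
cup_mid [([0.61, 0.225, 0.034], 0.57)]
sharps_mid [([0.69, -0.206, 0.066], 0.91)]
blue_foot [([0.456, 0.488, -0.002], 0.95), ([0.45, 0.362, 0.006], 0.91), ([0.447, 0.634, -0.0], 0.64), ([0.506, -0.048, 0.046], 0.2)]
orange_foot [([0.453, -0.012, 0.121], 0.7), ([0.498, 0.203, 0.008], 0.64)]
plain1_mid [([0.501, -0.08, 0.045], 0.62)]
1.1 0.025
```

View pics/top0.png

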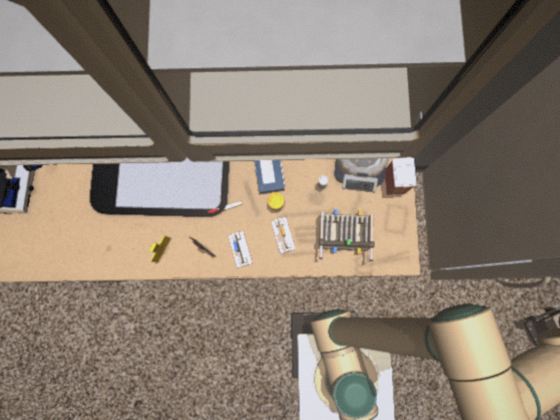

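View pics/side0.png

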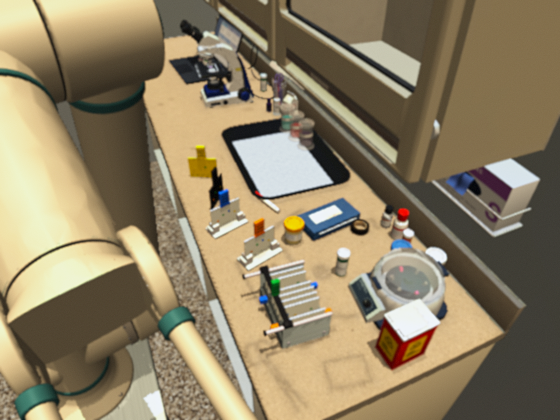

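The top view shows the rack at about (345,235) with its green tab at (349,241). Orange plate's stand is at (283,235) and blue plate's at (240,249). The black (203,246) and yellow (159,248) ones are look-alikes. I'll look from the wrist next.

```bash
cat > h.py <<'E'
from plant import r,gripper_to,inverse_kinematics,vision,models,telemetry
import cv2,numpy as np
from scipy.spatial.transform import Rotation as R
def quat(yaw):  # tool down, finger line along the direction yaw+90deg
    q=(R.from_euler('z',yaw)*R.from_quat([1,0,0,0])).as_quat(); return [q[3],q[0],q[1],q[2]]
def cal(c):
    k=vision.get_calibration(c); w,x,y,z=k["orientation"]
    return np.array([[k["fx"],0,k["cx"]],[0,k["fy"],k["cy"]],[0,0,1]]),np.array(k["D"]),R.from_quat([x,y,z,w]).as_matrix(),np.array(k["position"])
def toworld(k,px,z):
    K,D,M,p=k; u=cv2.undistortPoints(np.array(px,float).reshape(-1,1,2),K,D)[:,0]
    d=np.c_[u,np.ones(len(u))]@M.T; return p+d*((z-p[2])/d[:,2])[:,None]
def topix(k,P):
    K,D,M,p=k; return cv2.projectPoints((np.array(P,float).reshape(-1,3)-p)@M,np.zeros(3),np.zeros(3),K,D)[0][:,0]
def shot(name):
    k=cal("wrist"); im=vision.snapshot("wrist"); cv2.imwrite(f"pics/{name}.png",im[:,:,::-1]); return k,im
E
python3 - <<'E'
from h import *
print(telemetry.current_tool_rot(),cal("wrist")[3])
for y in(0,np.pi):
    print(y,[np.round(inverse_kinematics(p,quat(y)),2).tolist() for p in([.45,-.01,.3],[.45,.36,.3])])
r.move_to([.40,-.01,.36],quat(0))
k,im=shot("w1");print(k[3],np.round(k[2],2).tolist())
for t in("keeper_tab","blue_slot","orange_slot","plain1_mid"):
    print(t,[(np.round(d["at"],4).tolist(),round(d["score"],2)) for d in models.mark_of(t,"wrist")][:9])
r.move_to([.42,.27,.36],quat(0))
k,im=shot("w2")
for t in("blue_clip","orange_clip","blue_foot","orange_foot"):
    print(t,[(np.round(d["at"],4).tolist(),round(d["score"],2)) for d in models.mark_of(t,"wrist")][:9])
np.save("k2.npy",np.array(k,dtype=object),allow_pickle=True)
print(telemetry.current_t())
E
```

```text
[7.25411225e-05 9.81735859e-01 1.90249040e-01 1.45675667e-05] [ 0.29141136 -0.50161352  0.38447194]
0 [[-0.18, 0.05, 1.62, -0.0, 1.48, 1.39], [0.55, 0.25, 1.37, -0.0, 1.52, 2.12]]
3.141592653589793 [[-0.18, 0.05, 1.62, -0.0, 1.48, -1.75], [0.55, 0.25, 1.37, -0.0, 1.52, -1.02]]
[ 0.48290638 -0.00994216  0.51369798] [[-0.0, -0.96, -0.29], [-1.0, 0.0, 0.0], [0.0, 0.29, -0.96]]
keeper_tab [([0.4532, -0.012, 0.1228], 0.7), ([0.5034, 0.0389, 0.0469], 0.59)]
blue_slot []
orange_slot []
plain1_mid [([0.4977, -0.0793, 0.0489], 0.95)]
blue_clip [([0.4523, 0.361, 0.1111], 0.77), ([0.4539, 0.4908, 0.1031], 0.62)]
orange_clip [([0.4978, 0.2056, 0.0074], 0.69), ([0.5001, 0.2067, 0.1077], 0.64)]
blue_foot [([0.448, 0.3574, 0.0081], 0.84), ([0.4531, 0.6407, 0.002], 0.73), ([0.5007, -0.0778, 0.0477], 0.63), ([0.4566, 0.4833, 0.0003], 0.57)]
orange_foot [([0.5025, 0.2076, 0.011], 0.74)]
4.7333
```

View pics/w1.png

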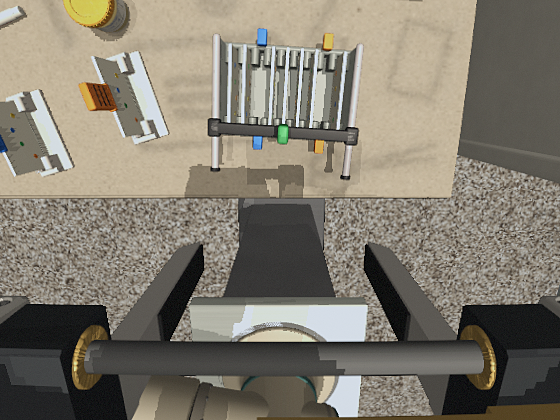

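View pics/w2.png

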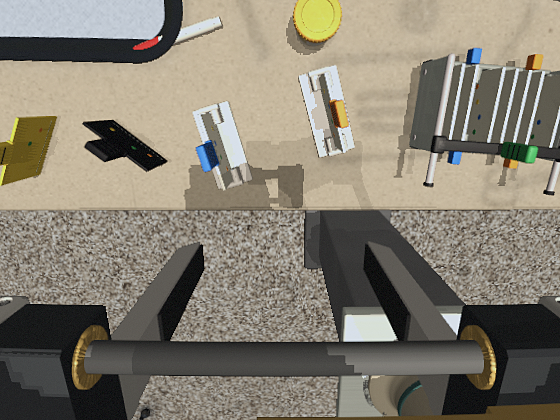

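w1 shows the rack: blue blocks at (262,36) and (257,143), orange blocks at (328,41) and (319,146), green tab at (283,134). w2 shows the blue clip at (207,156) and the orange clip at (339,113), both stands yawed a bit. I'll measure from closer with colour segmentation.

```bash
cat >> h.py <<'E'
HUE={"blue":(100,122),"orange":(8,19),"green":(45,85)}
def blobs(k,im,col,z,amin=60):
    hsv=cv2.cvtColor(im,cv2.COLOR_RGB2HSV); a,b=HUE[col]
    m=cv2.inRange(hsv,(a,150,90),(b,255,255)); m[215:]=0
    out=[]
    for c in cv2.findContours(m,cv2.RETR_EXTERNAL,cv2.CHAIN_APPROX_NONE)[0]:
        if cv2.contourArea(c)<amin: continue
        rc=cv2.minAreaRect(c); P=toworld(k,cv2.boxPoints(rc),z)
        e1,e2=P[1]-P[0],P[2]-P[1]
        if np.linalg.norm(e1)<np.linalg.norm(e2): e1,e2=e2,e1
        yaw=(np.degrees(np.arctan2(e1[1],e1[0]))+90)%180-90
        out.append((np.round(P.mean(0)[:2],4).tolist(),"L",round(np.linalg.norm(e1)*1e3,1),"W",round(np.linalg.norm(e2)*1e3,1),"yaw",round(yaw,1),"px",np.round(rc[0]).tolist()))
    return out
E
python3 - <<'E'
from h import *
ims=[]
for n,p,cols in(("c_or",[.43,.205,.26],[("orange",.136)]),("c_bl",[.39,.361,.26],[("blue",.136)]),("rack",[.44,-.012,.25],[("blue",.05),("orange",.05),("green",.148)])):
    r.move_to(p,quat(0)); k,im=shot(n); ims.append(im[:230])
    print(n,k[3])
    for c,z in cols:
        for b in blobs(k,im,c,z): print(c,b)
cv2.imwrite("pics/m3.png",cv2.resize(np.vstack(ims)[:,:,::-1],None,fx=.85,fy=.85))
print(telemetry.current_t(),k[0][0,0])
E
```

```text
c_or [0.5132137  0.20545124 0.41493933]
orange ([0.5765, 0.2282], 'L', np.float64(43.5), 'W', np.float64(15.5), 'yaw', np.float64(74.2), 'px', [254.0, 22.0])
c_bl [0.47267852 0.36191916 0.41484702]
blue ([0.4494, 0.3615], 'L', np.float64(32.0), 'W', np.float64(9.2), 'yaw', np.float64(16.1), 'px', [284.0, 138.0])
rack [ 0.52274149 -0.01111277  0.40414041]
blue ([0.4335, 0.0263], 'L', np.float64(9.8), 'W', np.float64(9.0), 'yaw', np.float64(90.0), 'px', [250.0, 193.0])
blue ([0.5706, 0.0171], 'L', np.float64(18.4), 'W', np.float64(11.5), 'yaw', np.float64(-7.0), 'px', [255.0, 58.0])
orange ([0.4917, 0.2525], 'L', np.float64(64.1), 'W', np.float64(38.4), 'yaw', np.float64(-82.4), 'px', [37.0, 140.0])
orange ([0.6, 0.2216], 'L', np.float64(59.3), 'W', np.float64(23.8), 'yaw', np.float64(-48.7), 'px', [48.0, 29.0])
green ([0.4563, -0.0088], 'L', np.float64(18.3), 'W', np.float64(10.7), 'yaw', np.float64(-6.6), 'px', [281.0, 195.0])
7.525 334.4758148964119
```

View pics/m3.png

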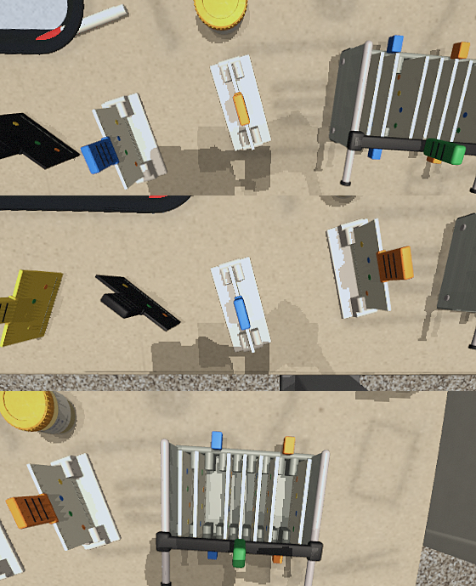

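```bash
python3 - <<'E'
from h import *
import h
h.HUE["orange"]=(8,24)
k=cal("wrist")
def bl(n,p,c,z):
    im=cv2.imread(f"pics/{n}.png")[:,:,::-1].copy(); kk=(k[0],k[1],k[2],np.array(p))
    for b in blobs(kk,im,c,z,40): print(n,c,b)
    return kk,im
bl("c_or",[0.5132137,0.20545124,0.41493933],"orange",.136)
kk,im=bl("rack",[0.52274149,-0.01111277,0.40414041],"orange",.05)
# rack slot grid projected, yaw -6.8, from tab centre
a=np.radians(-6.8); ux=np.array([np.cos(a),np.sin(a)]); uy=np.array([-ux[1],ux[0]])
t=np.array([.4563,-.0088]); big=cv2.resize(im[20:230,170:400],None,fx=3.4,fy=2.6*3.4/2.6,interpolation=cv2.INTER_CUBIC)[:,:,::-1].copy()
for n in range(-4,5):
    P=[np.r_[t+uy*.017*n+ux*s,.05] for s in(-.02,.13)]
    q=(topix(kk,P)-[170,20])*3.4
    cv2.line(big,tuple(int(v) for v in q[0]),tuple(int(v) for v in q[1]),(0,0,255),1)
cv2.imwrite("pics/grid.png",big[:600])
for P in([.5706,.0171],[.4335,.0263]): print((np.array(P)-t)@ux,(np.array(P)-t)@uy)
E
```

```text
c_or orange ([0.4472, 0.0071], 'L', np.float64(15.0), 'W', np.float64(4.7), 'yaw', np.float64(75.3), 'px', [511.0, 189.0])
c_or orange ([0.4978, 0.2058], 'L', np.float64(30.8), 'W', np.float64(9.5), 'yaw', np.float64(16.6), 'px', [283.0, 127.0])
c_or orange ([0.5531, -0.0019], 'L', np.float64(14.8), 'W', np.float64(9.5), 'yaw', np.float64(-1.9), 'px', [545.0, 59.0])
c_or orange ([0.5792, 0.2242], 'L', np.float64(46.2), 'W', np.float64(24.2), 'yaw', np.float64(89.8), 'px', [259.0, 18.0])
rack orange ([0.4291, -0.0575], 'L', np.float64(12.7), 'W', np.float64(10.2), 'yaw', np.float64(83.6), 'px', [326.0, 197.0])
rack orange ([0.4915, 0.2525], 'L', np.float64(64.1), 'W', np.float64(38.4), 'yaw', np.float64(-82.3), 'px', [37.0, 140.0])
rack orange ([0.6001, 0.2288], 'L', np.float64(64.7), 'W', np.float64(31.6), 'yaw', np.float64(-62.3), 'px', [41.0, 29.0])
0.1104292947974388 0.039251380237392365
-0.02679559287238721 0.03215347885715123
```

View pics/grid.png

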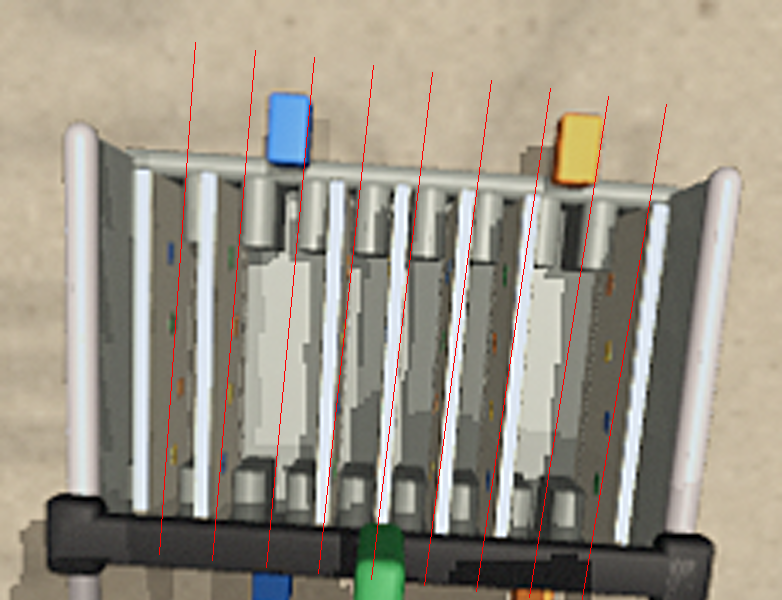

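Grid shows blue is slot +2 and orange slot -3 from the middle one; the rack yaw is about -4°. I'll open the bar, then re-measure the blocks.

```bash
sed -i 's/"orange":(8,19)/"orange":(8,26)/' h.py; python3 - <<'E'
from h import *
a=np.radians(-3.9); u=np.array([np.cos(a),np.sin(a),0]); q=quat(a)
t=np.array([.4555,-.0100,.133])
r.move_to(t+[0,0,.05],q); gripper_to(.045,10)
k,im=shot("tabhi"); print([b for b in blobs(k,im,"green",.148)])
print("guard",r.move_l(t,vel=.1,guard=8))
gripper_to(.0,15); print(telemetry.current_opening(),telemetry.current_finger_force(),telemetry.current_wrist_force(),telemetry.current_ee_pos())
k,im=shot("tabgrip"); print(blobs(k,im,"green",.148))
print("guard",r.move_l(t-u*.041,vel=.08,guard=20)); print(telemetry.current_ee_pos(),telemetry.current_wrist_force())
p=np.array(telemetry.current_ee_pos())
gripper_to(.045); r.move_l(p+[0,0,.06],vel=.2)
r.move_to([.43,-.012,.25],q)
k,im=shot("rack2")
np.savez("rack2k",K=k[0],D=k[1],M=k[2],p=k[3])
for c,z in(("blue",.05),("orange",.05),("green",.148)):
    for b in blobs(k,im,c,z,40): print(c,b)
cv2.imwrite("pics/rack2c.png",cv2.resize(im[20:230,140:420],None,fx=2.8,fy=2.8,interpolation=cv2.INTER_CUBIC)[:,:,::-1])
print(telemetry.current_t())
E
```

```text
[]
guard False
0.012351488743301694 14.998532384634018 [0.26523693 3.49183239 1.33159867] [ 0.45563416 -0.00944815  0.13321301]
[]
guard False
[ 0.41950336 -0.00715569  0.13372789] [ 9.86748505  3.84431698 -6.78735752]
blue ([0.439, 0.0258], 'L', np.float64(19.8), 'W', np.float64(11.8), 'yaw', np.float64(-5.3), 'px', [248.0, 181.0])
blue ([0.5706, 0.0176], 'L', np.float64(17.2), 'W', np.float64(11.6), 'yaw', np.float64(-5.3), 'px', [244.0, 48.0])
orange ([0.4333, -0.0581], 'L', np.float64(19.8), 'W', np.float64(11.8), 'yaw', np.float64(-1.6), 'px', [326.0, 181.0])
orange ([0.4939, 0.2541], 'L', np.float64(66.8), 'W', np.float64(38.5), 'yaw', np.float64(-85.5), 'px', [33.0, 145.0])
orange ([0.6034, 0.2255], 'L', np.float64(62.4), 'W', np.float64(33.1), 'yaw', np.float64(-50.7), 'px', [32.0, 32.0])
12.3583
```

View pics/rack2c.png

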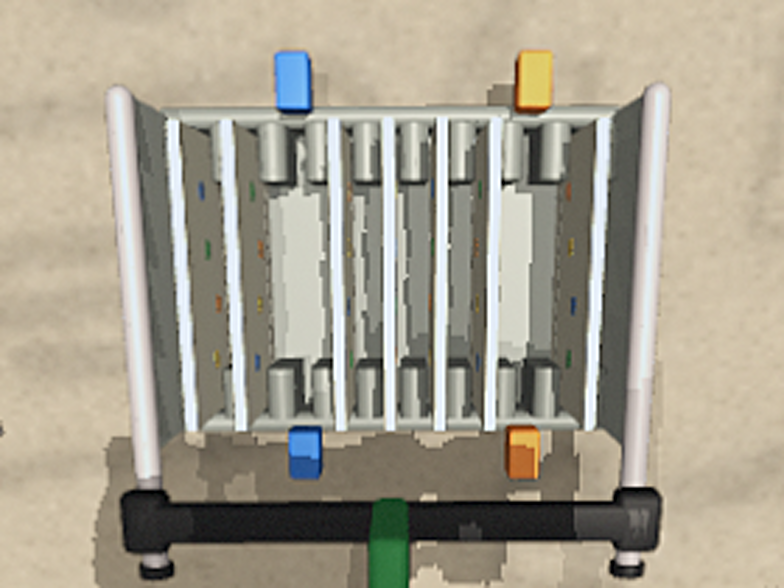

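Bar is open; the four blocks show at crop (293,81), (305,453), (533,80), (524,453). Fit: rack centre about (0.5025,-0.0121), yaw -3.8°, agreeing with the gripped tab within 0.5 mm. Next is the orange plate.

```bash
cat >> h.py <<'E'
YAW=np.radians(-3.8); UX=np.array([np.cos(YAW),np.sin(YAW),0]); UY=np.array([-np.sin(YAW),np.cos(YAW),0]); C=np.array([.5025,-.0121,0])
SLOT={"blue":C+.034*UY,"orange":C-.051*UY}
def pick(p,yaw_deg,col):
    q=quat(np.radians(yaw_deg)); p=np.array([p[0],p[1],.124])
    r.move_to(p+[0,0,.11],q); gripper_to(.040,30)
    print("guard",r.move_l(p,vel=.15,guard=8))
    gripper_to(0,30); print("open",telemetry.current_opening(),telemetry.current_ee_pos(),telemetry.current_wrist_force())
    r.move_l(p+[0,0,.04],vel=.1); r.move_l(p+[0,0,.155],vel=.25)
    s=SLOT[col].copy(); s[2]=.279; r.move_l(s,rot=quat(YAW),vel=.25)
    s[2]=.190; r.move_l(s,vel=.12); r.hold(.2)
    print(telemetry.current_opening(),telemetry.current_ee_pos(),telemetry.current_wrist_force(),telemetry.current_t())
E
python3 - <<'E'
from h import *
pick([.4978,.2058],16.6,"orange")
k,im=shot("ins_o")
# expected: slot line at tooth top z .048, plate rear-bottom corners
for P in(SLOT["orange"]+UX*.053+[0,0,.048],SLOT["orange"]+UX*.05+[0,0,.074],SLOT["orange"]+UX*.05+[0,0,.154]): print(topix(k,P))
cv2.imwrite("pics/ins_oc.png",cv2.resize(im[:200,140:440],None,fx=2.6,fy=2.6,interpolation=cv2.INTER_CUBIC)[:,:,::-1])
E
```

```text
guard False
open 0.009704681281906121 [0.49796649 0.20583564 0.12434721] [-0.39503643 -0.65838192  1.97364475]
0.009843510631506722 [ 0.49963119 -0.06310273  0.19078807] [-0.03028559  0.35686759 -2.03374148] 18.525
[[284.09107749 143.83220484]]
[[284.14496169 150.87577082]]
[[284.40847321 167.83525555]]
```

View pics/ins_oc.png

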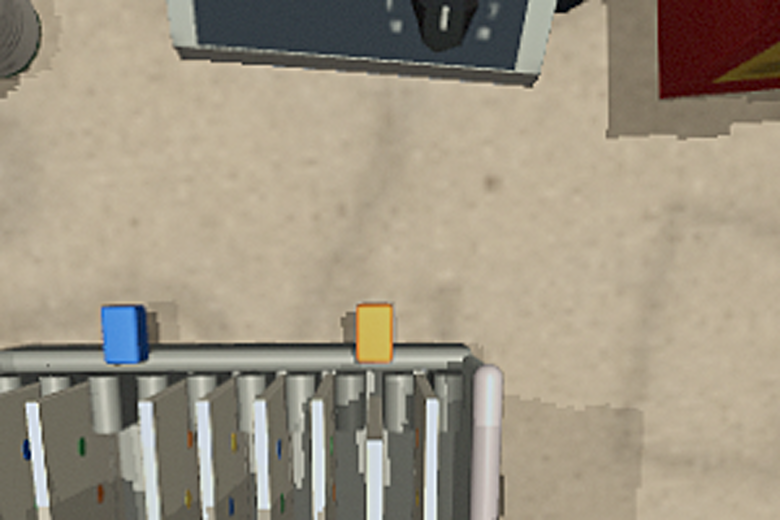

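The plate edge (crop column 375) lines up with the orange block (375) and the predicted slot column 284. Lowering it now.

```bash
cat >> h.py <<'E'
def insert(col):
    s=SLOT[col].copy(); s[2]=.150
    g=r.move_l(s,vel=.06,guard=6); print("teeth",g,telemetry.current_ee_pos(),telemetry.current_wrist_force())
    if g: return False
    s[2]=.1225; g=r.move_l(s,vel=.03,guard=8)
    p=np.array(telemetry.current_ee_pos()); print("floor",g,p,telemetry.current_wrist_force())
    return p[2]<.127
def release(col):
    p=np.array(telemetry.current_ee_pos()); gripper_to(.032); r.hold(.2)
    r.move_l([p[0],p[1],p[2]+.1],vel=.2); print(telemetry.current_t())
E
python3 - <<'E'
from h import *
if insert("orange"):
    release("orange")
    pick([.4494,.3615],16.1,"blue")
    k,im=shot("ins_b"); print(topix(k,SLOT["blue"]+UX*.065+[0,0,.05]),topix(k,SLOT["blue"]+UX*.05+[0,0,.154]),blobs(k,im,"blue",.05,40),blobs(k,im,"orange",.05,40))
    cv2.imwrite("pics/ins_bc.png",cv2.resize(im[:200,140:440],None,fx=2.6,fy=2.6,interpolation=cv2.INTER_CUBIC)[:,:,::-1])
E
```

```text
teeth False [ 0.49938324 -0.0630598   0.15011338] [-0.22996151  0.74767958 -0.04120563]
floor True [ 0.49870635 -0.06295732  0.124307  ] [-0.70186746  0.05461627  4.22814666]
21.6
guard False
open 0.009714265592518331 [0.44953546 0.36152259 0.12436854] [-0.31029868  0.04769965  2.87880815]
0.010016196155115042 [0.5052509  0.02181418 0.1907869 ] [-0.27014398 -0.06612299 -1.38578768] 28.7833
[[284.2466158  130.04602262]] [[284.57156939 167.85522696]] [([0.5717, 0.018], 'L', np.float64(17.7), 'W', np.float64(11.1), 'yaw', np.float64(-3.5), 'px', [284.0, 128.0])] [([0.4939, -0.0813], 'L', np.float64(29.3), 'W', np.float64(8.9), 'yaw', np.float64(41.5), 'px', [396.0, 207.0]), ([0.566, -0.066], 'L', np.float64(18.7), 'W', np.float64(12.1), 'yaw', np.float64(0.9), 'px', [381.0, 128.0]), ([0.6131, 0.2323], 'L', np.float64(63.8), 'W', np.float64(57.1), 'yaw', np.float64(-16.2), 'px', [32.0, 96.0])]
```

```bash
ls pics
```

```text
c_bl.png
c_or.png
grid.png
ins_b.png
ins_bc.png
ins_o.png
ins_oc.png
m3.png
rack.png
rack2.png
rack2c.png
side0.png
tabgrip.png
tabhi.png
top0.png
w1.png
w2.png
```

```bash
python3 - <<'E'
from h import *
if insert("blue"):
    release("blue")
    r.move_to([.44,-.012,.26],quat(YAW))
    k,im=shot("seated")
    for c in SLOT:
        print(c,"expected clip px",topix(k,SLOT[c]+[0,0,.136]),SLOT[c],[b for b in blobs(k,im,c,.136,40)])
    cv2.imwrite("pics/seatedc.png",cv2.resize(im[:230,140:440],None,fx=2.6,fy=2.6,interpolation=cv2.INTER_CUBIC)[:,:,::-1])
E
```

```text
teeth False [0.50501312 0.02177738 0.150112  ] [-0.61737631 -0.29083011 -1.97928664]
floor True [0.50434556 0.02178801 0.12434677] [-2.14649918 -0.3115017   3.77678801]
31.8667
blue expected clip px [[237.21721613 132.61561694]] [0.50475331 0.02182525 0.        ] [([0.4584, 0.0158], 'L', np.float64(14.8), 'W', np.float64(8.4), 'yaw', np.float64(-5.2), 'px', [250.0, 188.0]), ([0.5033, 0.0201], 'L', np.float64(32.0), 'W', np.float64(13.6), 'yaw', np.float64(-5.5), 'px', [240.0, 134.0])]
orange expected clip px [[341.75583327 132.54694941]] [ 0.49912003 -0.06298787  0.        ] [([0.4545, -0.0483], 'L', np.float64(15.7), 'W', np.float64(9.3), 'yaw', np.float64(-1.6), 'px', [326.0, 187.0]), ([0.4987, -0.0599], 'L', np.float64(32.0), 'W', np.float64(14.4), 'yaw', np.float64(-0.9), 'px', [338.0, 133.0]), ([0.5958, 0.1875], 'L', np.float64(33.4), 'W', np.float64(20.5), 'yaw', np.float64(-25.8), 'px', [14.0, 30.0]), ([0.5928, 0.1747], 'L', np.float64(47.2), 'W', np.float64(46.8), 'yaw', np.float64(-9.7), 'px', [30.0, 32.0])]
```

View pics/seatedc.png

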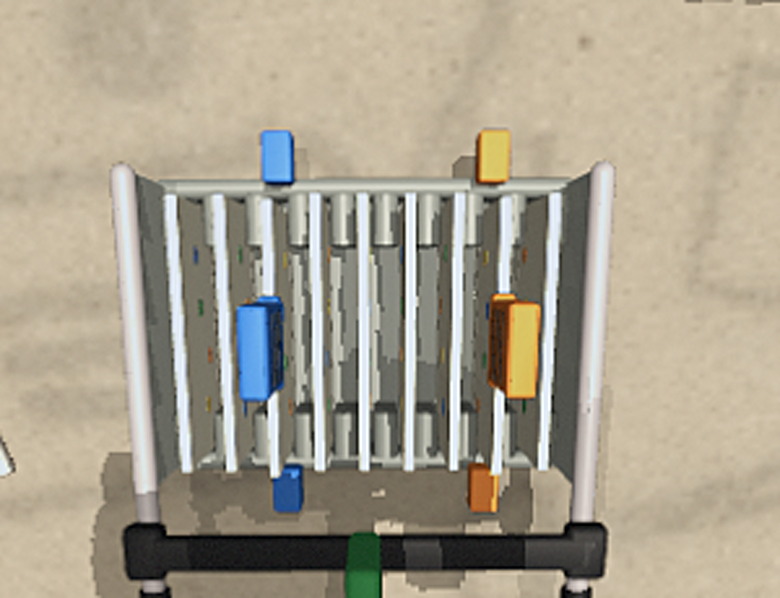

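Both plates are seated upright (blue clip at crop (258,350), orange clip at (516,350)), with the plain plates in place. Closing the bar.

```bash
python3 - <<'E'
from h import *
t=np.array([.4185,-.0070,.133])
r.move_to(t+[0,0,.06],quat(YAW)); gripper_to(.040,20)
print(r.move_l(t,vel=.12,guard=8)); gripper_to(0,20); print(telemetry.current_opening(),telemetry.current_wrist_force())
g=r.move_l(t+UX*.043,vel=.06,guard=18); print("home",g,telemetry.current_ee_pos(),telemetry.current_wrist_force())
p=np.array(telemetry.current_ee_pos()); gripper_to(.040); r.hold(.2)
r.move_l(p+[0,0,.12],vel=.25); r.move_to([.44,-.012,.26],quat(YAW))
k,im=shot("home"); print(telemetry.current_t())
a=cv2.imread("pics/rack.png")[20:230,140:440]; b=im[20:230,140:440,::-1]
cv2.imwrite("pics/fin.png",cv2.resize(np.vstack([a,b]),None,fx=1.42,fy=1.42))
E
```

```text
False
0.012057506115733795 [-2.05211061  0.78725043  3.27987768]
home False [ 0.45914248 -0.0096148   0.13316796] [-7.2175153   0.02643749 11.71354887]
36.925
```

View pics/fin.png

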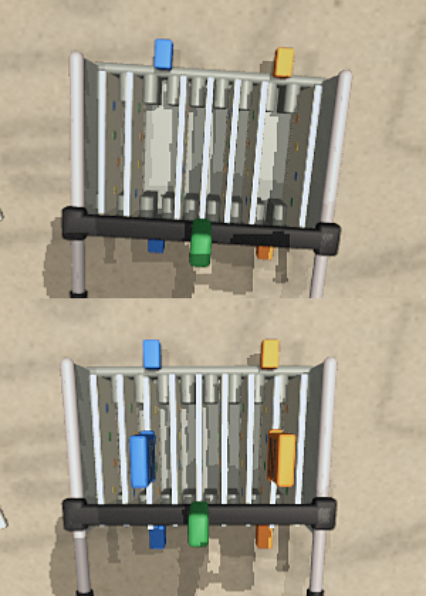

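```bash
python3 - <<'E'
from h import *
k=cal("wrist")
k0=(k[0],k[1],R.from_euler('z',-YAW).as_matrix()@k[2],np.array([0.52274149,-0.01111277,0.40414041]))
for n,kk in(("rack",k0),("home",k)):
    im=cv2.imread(f"pics/{n}.png"); out=[]
    for y in(-.06,-.045,-.035,.01,.025,.04,.05):
        xs=np.arange(-.11,-.02,.0004); P=C+UX*xs[:,None]+UY*y+[0,0,.1]
        px=topix(kk,P).astype(np.float32); v=cv2.remap(im,px[:,0].copy(),px[:,1].copy(),cv2.INTER_LINEAR).max(-1).ravel()
        d=xs[v<65]; out.append((round(d.min()*1e3,1),round(d.max()*1e3,1)) if len(d) else None)
    print(n,out)
    hs=im[:,:,::-1].copy(); b=blobs(kk,hs,"blue",.05,40); print([x for x in b])
E
```

```text
rack [(np.float64(-53.6), np.float64(-40.4)), (np.float64(-54.0), np.float64(-23.2)), (np.float64(-54.4), np.float64(-23.2)), (np.float64(-54.0), np.float64(-23.2)), (np.float64(-54.4), np.float64(-25.2)), (np.float64(-54.4), np.float64(-40.0)), (np.float64(-54.0), np.float64(-40.8))]
[([0.4327, 0.0263], 'L', np.float64(9.8), 'W', np.float64(9.0), 'yaw', np.float64(90.0), 'px', [250.0, 193.0]), ([0.5698, 0.0171], 'L', np.float64(18.4), 'W', np.float64(11.5), 'yaw', np.float64(-7.0), 'px', [255.0, 58.0])]
home [(np.float64(-45.6), np.float64(-31.6)), (np.float64(-45.2), np.float64(-31.6)), (np.float64(-45.6), np.float64(-31.6)), (np.float64(-45.6), np.float64(-24.0)), (np.float64(-45.6), np.float64(-24.8)), (np.float64(-46.0), np.float64(-31.6)), (np.float64(-44.8), np.float64(-32.4))]
[([0.439, 0.0263], 'L', np.float64(17.1), 'W', np.float64(11.1), 'yaw', np.float64(-5.2), 'px', [250.0, 188.0]), ([0.4988, 0.0318], 'L', np.float64(41.8), 'W', np.float64(17.8), 'yaw', np.float64(-5.5), 'px', [240.0, 133.0])]
```

```bash
python3 - <<'E'
from h import *
z=np.load("rack2k.npz"); k=(z["K"],z["D"],z["M"],z["p"]); im=cv2.imread("pics/rack2.png")
for y in(-.06,-.035,.025,.05):
    xs=np.arange(-.11,-.06,.0004); px=topix(k,C+UX*xs[:,None]+UY*y+[0,0,.1]).astype(np.float32)
    v=cv2.remap(im,px[:,0].copy(),px[:,1].copy(),cv2.INTER_LINEAR).max(-1).ravel(); d=xs[v<65]; print(d.min(),d.max())
# push once more: closed pads behind the tab are not needed, regrip and push
t=np.array([.4575,-.0095,.133])
r.move_to(t+[0,0,.05],quat(YAW)); r.move_l(t,vel=.12,guard=8); gripper_to(0,25); p0=np.array(telemetry.current_ee_pos())
g=r.move_l(p0+UX*.008,vel=.03,guard=20); p=np.array(telemetry.current_ee_pos()); print(g,p0,p,telemetry.current_wrist_force())
gripper_to(.040); r.hold(.2); r.move_l(p+[0,0,.12],vel=.25); r.move_to([.44,-.012,.26],quat(YAW))
k,im=shot("home2"); im=im[:,:,::-1].copy()
for y in(-.06,-.035,.05):
    xs=np.arange(-.11,-.02,.0004); px=topix(k,C+UX*xs[:,None]+UY*y+[0,0,.1]).astype(np.float32)
    v=cv2.remap(im,px[:,0].copy(),px[:,1].copy(),cv2.INTER_LINEAR).max(-1).ravel(); d=xs[v<65]; print(d.min(),d.max())
print(telemetry.current_t())
E
```

```text
-0.08560000000000015 -0.07200000000000023
-0.08600000000000015 -0.07200000000000023
-0.08600000000000015 -0.07200000000000023
-0.08600000000000015 -0.07240000000000023
True [ 0.45770026 -0.00953779  0.13334577] [ 0.4584637  -0.00956738  0.13320429] [-0.67441493  0.34960103  3.9124841 ]
-0.04600000000000039 -0.03240000000000047
-0.04600000000000039 -0.03280000000000047
-0.04600000000000039 -0.033200000000000465
40.5333
```

The bar travels exactly 40 mm between its two measured end positions and won't move further under push, so it is home. Handing in.

```bash
python3 -c "
from h import *
print(r.sign_off())"
```

```text
the job is handed in; nothing more can be done
None
```

Job handed in at about 41 s: the orange and blue plates are fully down in the slots of their own colours, and the retaining bar is fully home; the sign-off call gave no verdict.

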